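# Shut the valuables case and click its padlock home

## Robot

A 6-joint arm with a two-finger parallel gripper is mounted at the origin on a cart in front of the work surface, level with it; the furniture and walls round the work are solid. World frame = base frame: x ahead of the robot, y to its left, z up, the work surface at z = 0. Lengths are in m, angles in degrees, forces in N, time in s.
With the tool pointing down it reaches from about 0.3 to 0.85 m from the base axis. Payload 5.4 kg.
Tool frame: the origin (TCP) lies midway between the tips of the shut fingers; the grasp point (between the pads) lies 19 mm behind it; z points along the fingers, y is the line along which they close (so a half turn about z gives the same grasp; the last joint's range is limited). The gripper opens to 85 mm and grips with 20 to 120 N. Pads are 22 mm wide; open, the fingers measure 114 mm over their backs; the gripper's body (76 mm by 85 mm) begins 54 mm behind the grasp point. The pads swing forward as they close: fully open they stand 13 mm farther back than shut.
Start: joints at [57.978, 9.076, 91.501, -0, 79.423, -12.038], TCP at [0.197, 0.54, 0.231] pointing down, gripper open.
Joint ranges: [-166.64, 166.64], [-54.1, 131.32], [10.49, 154.53], [-73.88, 253.88], [9.74, 151.15], [-171.62, 171.62]. Speed limits (degrees/s): [147.25, 147.25, 180, 180, 180, 180].

## Interface

Orientations are given as [roll, pitch, yaw] about the fixed x, y, z axes, in that order (R = Rz(yaw) Ry(pitch) Rx(roll)).
In Python, from station import sensors, imaging, env, models gives the robot as it stands. The module is installed in compiled form; this text tells all that it offers.
- The arm moves only by the tool play_rows, never from a script. Its argument "series" is a list of rows, each a list of 3 entries, a list of its own where there are three numbers: the shift along the tool's x, y, z in m, then the turn, a rotation vector about the tool's x, y, z in units of 6 degrees (1.0 is 6 degrees), then the opening, from 0 (shut) to 1 (fully open). In form: [[[dx, dy, dz], [wx, wy, wz], fingers], ...]. A call has 1 to 20 rows; each row is the pose to reach, as a shift and turn from the pose commanded when the call began, along the tool's axes at that moment; what a row does not reach only later rows make up. A row lasts 1/10 s, in which the tool goes at most 50 mm and 8.59 degrees, less where a joint would pass 70% of its speed; a pose out of reach is approached as far as the arm can. A call with a gripper value outside its range is refused whole. The fingers move at their own pace and stop on an object; "force" is the grip in N (left out, the last holds). Time passes only in rows, so rows that repeat a pose let the fingers close. It gives the time, the measured TCP pose, the force, the opening and the grip force at its end, in the units of the state.
- sensors.get_state(): the state, without advancing time (a new reading comes with each control period).
- imaging.snapshot(name): name is "scene" or "top" or "wrist"; returns (picture, depth): 420x560x3 uint8, red, green, blue; 420x560 float32, m along the optical axis (not along the pixel's ray), 0 where there is no reading.
- imaging.calibration(name): a dict with "mtx" (3x3 intrinsics, pixels), "view" (4x4, takes a point from world to camera coordinates). Camera axes: x right, y down, z forward; pixel columns grow to the right and rows downward; lengths in m; the calibration is good to about 2 mm. A picture is of the moment at which its call begins: read the wrist's pose just before it. calibration takes no time and is no camera call; for the wrist camera it gives the pose at the moment of the call.
- env.close_job(): hands the job in; it is judged then, once.
Trained networks look in the newest picture that a camera, given by its name, has taken for a name from the list of things; names that differ only in an ending like _2 or _b are one class to them, and where a whole thing is asked for, a point or a joint stands for the part that bears it (a point fixed in the world has none). Each returns a list of dicts, best first, with "confidence" (0 to 1); they miss things now and then, are a little off and sometimes report something else, mostly with a low value. They report only what shows in the picture. A call takes as long as a camera call.
- models.look_for(camera, label): "box" ([left, top, right, bottom] as shares, 0 to 1, of the picture: columns of its width, rows of its height, round what is visible of it).
- models.masks_of(camera, label): "mask" (420x560 bool, what is visible of it) and "box" ([left, top, right, bottom] as shares, 0 to 1, of the picture: columns of its width, rows of its height, round what is visible of it).
The state is a dict: "time": time; "joint_pos": joint angles; "qvel": joint speeds; "tau": joint torques, N m; "tool_pos": TCP position; "tool_rot": TCP orientation; "ft_force": force on the tool from outside, world axes, zero at the start; "ft_torque": the same for the moment, N m; "width": opening from 0.0 (shut) to 1.0 (fully open); "grip_force": force on a finger pad.
Only numpy, scipy, OpenCV 4.12 (cv2) and the standard library are available. Lean on these libraries where they do the work, as an engineer would, in place of code of your own. Each camera call takes 0.05 s, during which the arm holds its last target. There are 200 camera calls.

## Task

Lock up the valuables case: lower its lid until it is fully shut, swing the open padlock shackle round until its free leg finds the hole in the lid's hasp plate and the bore below it, then push the shackle down into the padlock until the catch inside clicks and it stays down when you let go. Use a light hand: never force the shackle, and leave the other things on the table where they are.

Things in the scene. Friction and masses are not known exactly. Their poses are not given: they have to be found in the camera images.
- case: Blue sheet-steel valuables case, fixed to the table: box 180 mm deep (its x) x 260 mm wide (its y); shut lid top 82 mm high, a steel hasp strap on it 4 mm more. Origin: centre of its underside, on the table. Its -x side is the front, facing the robot, with the padlock in a cradle; the lid hinges are at +x; z up. Boxed goods lie inside.
- lid_hinge (a joint): Lid opening, rad: 0 shut, on a rubber seal; starts 0.5 to 0.9. Blue lid, 2 mm sheet, 277 mm wide, hinged along case y at case x +90, height 80; front edge 183 mm from the hinge. A friction stay holds it; a few N on top near the front edge lowers it. Worn hinges: it also sits up to 5.5 mm left or right of centre (case y), unmeasured, and slides sideways under about 3 N.
- toe_bore (a point): Centre of the mouth of the bore for the free leg (10.5 mm wide), on the padlock's top face (case x -109, y 0, height 81.5 mm). Over it, when the lid is shut, lies the hasp plate (26 x 29 mm, 4 mm thick, upper face at height 86) with a round 10.5 mm hole, which goes left or right with the lid; the leg passes through both holes, and once in the plate's hole it can draw the lid sideways.
- heel_bore (a point): Where the captive (heel) leg enters the padlock's top face (case x -141, y 0, height 81.5 mm); the shackle swings about the vertical line through it.
- shackle: Bright steel shackle, an upright U of 8 mm round bar, 32 mm between the axes of its legs, half-round top. Origin on the heel axis, level with the padlock's top face while the shackle is up; its -y axis points from the heel leg to the free leg, z up. Up, the top of the bow is 72 mm above the padlock's top face (153.5 mm above the table) and the tip of the free leg 12 mm above it.
- shackle_swing (a joint): Swing of the shackle about the heel axis in rad: 0 = free leg over the toe bore, towards the case (+x of the case); positive = swung out clockwise seen from above, to the case's -y side; -0.4 to 2.2, starts 1.1 to 1.5; light friction holds it.
- shackle_drop (a joint): How far the shackle is pushed down, in m: 0 up; a spring of 4 N (up) to 9 N (down) lifts it. The hidden catch lies at a different depth in each lock and clicks somewhere between 0.021 and 0.036: 6 mm before, resistance climbs to 10 to 14 N and gives way; 1.5 mm after, the leg meets a hard end pad. Not caught, it springs right up when let go; caught, it stays within 1.5 mm of the click.
- shackle_top (a point): Highest point of the shackle's bow, midway between its legs (16 mm from the heel axis); the bar there is 8 mm thick, free on both sides and from above.
- toe_tip (a point): Lower end of the shackle's free (toe) leg, 8 mm thick with a 1.5 mm chamfer; the hidden notch for the catch is 4.5 to 11.5 mm above it.
- keys: The padlock's bunch of keys on a red tag, flat, about 112 x 120 x 8 mm; bystander.
- tape_measure: Yellow and black pocket tape, 71 x 181 x 42 mm; bystander.
- marker_black: Black marker, 18 x 132 x 20 mm, lying; bystander.
- stapler: Red desk stapler, 36 x 150 x 54 mm; bystander.
- tape_roll_masking: Roll of masking tape lying flat, 100 mm across, 25 mm high; bystander.
- padlock_top (a point): Middle of the top face of the laminated steel padlock body, 52 (case x) x 26 (case y) x 46 mm, which stands upright, fixed in a cradle on the case front; case x -125, y 0, height 81.5 mm.

How it is judged (in metres and radians):
On the way, in this order (a step that is already met when the one before it is completed fails the run):
1. the lid is fully shut while the shackle is still up (value of joint lid_hinge below 0.02 rad and value of joint shackle_drop below 0.012 m), for 0.2 s.
2. the free leg has entered the hole in the hasp plate (value of joint lid_hinge below 0.03 rad and horizontal distance between toe_tip and toe_bore below 0.004 m and value of joint shackle_drop above 0.012 m).
At the end, for the whole second after the job is handed in: The lid is shut (within 0.03 rad), the shackle's free leg stands in its bore through the hasp hole (within 4 mm sideways) and the shackle stays down by its catch (at least 19 mm down; not caught, it springs right up) at rest, with the robot clear of it (value of joint lid_hinge below 0.03 rad and value of joint shackle_drop above 0.019 m and velocity of joint shackle_drop between -0.01 and 0.01 m/s and horizontal distance between toe_tip and toe_bore below 0.004 m); the robot touches nothing.
It fails at once if the shackle is pressed on the padlock or on the hasp with more than 25 N (forced) (contact force between shackle and case above 25 N).
It fails at once if a bystander is moved by more than 30 mm (distance of any of keys, tape_measure, marker_black, stapler, tape_roll_masking from where it was at the start of the episode above 0.03 m).
It also fails if it takes over 54 s, if anything falls off the work surface, if the arm or the gripper's body presses on something with over 40 N, if the wrist force passes 120 N, or if a joint passes its speed limit or range.

## Working session

There is one attempt and no reset: what is moved stays moved. The work goes in short steps, Python scripts to look and compute and a tool call to move; the robot and the scene stay as the last step left them, time stands still between calls to the robot, and variables do not carry over. Pictures are saved under pics/ and viewed, at most 10 in all, crops included, and the job is handed in when it is done.

Besides the shell and the picture viewer there is one more tool, called after "Emit:" by a JSON object that holds its "name" and its "arguments". play_rows: Moves the arm, as the interface text tells. Its arguments: {"type":"object","properties":{"series":{"type":"array","items":{"type":"array"}},"force":{"type":"number"}},"required":["series"]}

```bash
mkdir -p pics; cat > h.py <<'E'
import numpy as np, cv2
from station import sensors, imaging, env, models
from scipy.spatial.transform import Rotation as R
def cloud(cam):
    p,d=imaging.snapshot(cam); c=imaging.calibration(cam)
    K=np.array(c['mtx']);V=np.array(c['view'])
    v,u=np.mgrid[:420,:560]
    X=np.stack([(u-K[0,2])/K[0,0]*d,(v-K[1,2])/K[1,1]*d,d],-1)
    W=(X-V[:3,3])@V[:3,:3]
    W[d==0]=np.nan
    return p,d,W,K,V
def save(n,p): cv2.imwrite('pics/'+n,p[:,:,::-1])
def proj(P,K,V):
    q=np.atleast_2d(P)@V[:3,:3].T+V[:3,3]; q=q@K.T; return q[:,:2]/q[:,2:]
E
python3 - <<'E'
from h import *
s=sensors.get_state();print(s)
ps=[]
for c in ['scene','top']:
    p,d,W,K,V=cloud(c);ps.append(p)
    np.savez(c+'.npz',p=p,d=d,W=W,K=K,V=V)
    print(c,np.linalg.inv(V)[:3,3],K[0,0])
    for n in ['case','shackle','padlock_top','keys','tape_measure','marker_black','stapler','tape_roll_masking']:
        for r in models.masks_of(c,n)[:1]:
            w=W[r['mask']];w=w[~np.isnan(w[:,0])]
            print(n,round(r['confidence'],2),np.round(np.array(r['box'])*[560,420,560,420]),np.round(np.percentile(w,[5,50,95],axis=0),3).tolist())
save('a.png',cv2.resize(np.vstack(ps),(560,600) if 0 else (400,600)))
save('s.png',ps[0]);save('t.png',ps[1])
E
```

```text
{'time': 0.0, 'joint_pos': array([ 5.79785281e+01,  9.11491307e+00,  9.15735130e+01, -1.56012021e-04,
        7.94228271e+01, -1.20366619e+01]), 'qvel': array([ 0.02248083, -0.02366406, -0.10634253,  0.02936849, -0.00281634,
       -0.00662035]), 'tau': array([ 9.58833298e-04, -3.96014822e+01, -3.31427228e+01, -2.14489614e-04,
        8.65863607e-03,  1.21516885e-05]), 'tool_pos': array([0.19619681, 0.5398426 , 0.23028301]), 'tool_rot': array([-1.79891161e+02, -2.30505268e-02,  1.60015197e+02]), 'ft_force': array([-0.68465433, -0.45379421,  0.00808219]), 'ft_torque': array([-0.03016647,  0.02108826,  0.00415672]), 'grip_force': 0.0, 'width': 0.9953679308372145}
scene [-0.56210505 -0.58711577  0.71120088] 389.17705430816676
case 0.62 [242. 165. 332. 242.] [[0.451, -0.183, 0.007], [0.569, -0.059, 0.067], [0.694, 0.09, 0.212]]
shackle 0.48 [261. 196. 272. 217.] [[0.445, -0.042, 0.057], [0.45, -0.01, 0.119], [0.602, 0.065, 0.151]]
padlock_top 0.91 [248. 164. 332. 244.] [[0.452, -0.184, 0.014], [0.564, -0.067, 0.07], [0.684, 0.081, 0.212]]
stapler 0.64 [342. 280. 401. 314.] [[0.266, -0.49
[... 398 characters left out ...]
 [0.288, -0.427, 0.051], [0.306, -0.365, 0.057]]
padlock_top 0.68 [227. 153. 326. 239.] [[0.481, -0.165, 0.018], [0.584, -0.038, 0.136], [0.674, 0.081, 0.218]]
keys 0.73 [176. 254. 199. 283.] [[0.308, 0.208, -0.002], [0.341, 0.24, 0.003], [0.37, 0.277, 0.009]]
tape_measure 0.68 [145. 217. 173. 268.] [[0.357, 0.31, 0.0], [0.443, 0.347, 0.034], [0.488, 0.38, 0.042]]
marker_black 0.49 [132. 283. 173. 289.] [[0.274, 0.292, 0.007], [0.287, 0.345, 0.016], [0.303, 0.402, 0.021]]
stapler 0.92 [371. 277. 418. 290.] [[0.27, -0.495, 0.006], [0.288, -0.424, 0.051], [0.306, -0.365, 0.057]]
tape_roll_masking 0.59 [389. 237. 423. 270.] [[0.348, -0.514, 0.001], [0.39, -0.472, 0.023], [0.432, -0.424, 0.029]]
```

```bash
python3 - <<'E'
from h import *
t=np.load('top.npz');s=np.load('scene.npz')
a=cv2.resize(t['p'][140:260,210:350],(560,480)) 
b=cv2.resize(s['p'][150:260,230:350],(524,480))
save('v1.png',cv2.resize(np.hstack([a,b]),(800,354),interpolation=cv2.INTER_AREA))
for n,S in (('top',t),('scene',s)):
    W=S['W'].reshape(-1,3);p=S['p'].reshape(-1,3).astype(int)
    box=(W[:,0]>.4)&(W[:,0]<.8)&(W[:,1]>-.25)&(W[:,1]<.15)
    lid=W[box&(W[:,2]>.1)&(p[:,2]>p[:,0]+20)]
    c=lid.mean(0);
    for _ in range(5):
        u,sv,vt=np.linalg.svd(lid-c,full_matrices=False);nn=vt[2]*np.sign(vt[2][2]);r=(lid-c)@nn;lid=lid[abs(r)<max(.004,2*abs(r).std())];c=lid.mean(0)
    tilt=np.arccos(nn[2]); yaw=np.degrees(np.arctan2(-nn[1],-nn[0]))
    print(n,len(lid),'tilt',tilt,'front dir yaw',yaw,180+np.degrees(np.arctan2(nn[1],nn[0])),'c',c,np.std((lid-c)@nn))
    r=cv2.minAreaRect(lid[:,:2].astype(np.float32));print(r,cv2.boxPoints(r).round(3).tolist())
    h=np.array([-nn[0],-nn[1],0]);h/=np.linalg.norm(h)
    q=W[box&(W[:,2]>.1)&(p[:,2]<=p[:,0]+20)]
    print(len(q),q[:40].round(3).tolist())
E
```

```text
top 2405 tilt 0.8467232975629057 front dir yaw 164.6392401312245 164.6392401312245 c [ 0.60865213 -0.04915981  0.16427453] 0.0013144334175037777
((0.6109741926193237, -0.04973237216472626), (0.27702823281288147, 0.11327473074197769), 74.82437133789062) [[0.5199999809265137, -0.16899999976158142], [0.6290000081062317, -0.1979999989271164], [0.7020000219345093, 0.0689999982714653], [0.5929999947547913, 0.0989999994635582]]
168 [[0.591, -0.034, 0.194], [0.591, -0.037, 0.195], [0.591, -0.039, 0.196], [0.591, -0.042, 0.195], [0.587, -0.031, 0.198], [0.587, -0.034, 0.2], [0.588, -0.037, 0.195], [0.589, -0.039, 0.192], [0.588, -0.042, 0.194], [0.588, -0.045, 0.195], [0.588, -0.048, 0.197], [0.588, -0.051, 0.194], [0.584, -0.031, 0.202], [0.583, -0.034, 0.203], [0.584, -0.037, 0.201], [0.584, -0.04, 0.199], [0.585, -0.042, 0.196], [0.585, -0.045, 0.194], [0.583, -0.048, 0.204], [0.584, -0.051, 0.198], [0.585, -0.054, 0.194], [0.579, -0.028, 0.209], [0.58, -0.031, 0.207], [0.58, -0.034, 0.205], [0.581, -0.037, 0.199], [0.58, -0.04, 0.204], [0.58, -0.042, 0.203], [0.58, -0.045, 0.204], [0.581,
[... 953 characters left out ...]
, [0.544, -0.033, 0.238], [0.542, -0.038, 0.24], [0.539, -0.043, 0.241], [0.546, -0.044, 0.239], [0.558, -0.022, 0.228], [0.553, -0.029, 0.23], [0.547, -0.035, 0.234], [0.541, -0.042, 0.237], [0.542, -0.046, 0.237], [0.599, 0.093, 0.19], [0.609, 0.074, 0.19], [0.61, 0.07, 0.19], [0.558, -0.026, 0.225], [0.552, -0.033, 0.228], [0.547, -0.039, 0.231], [0.547, -0.043, 0.232], [0.548, -0.046, 0.232], [0.615, 0.073, 0.184], [0.609, 0.065, 0.187], [0.606, 0.059, 0.19], [0.604, 0.054, 0.191], [0.557, -0.034, 0.223], [0.556, -0.038, 0.224], [0.551, -0.045, 0.227], [0.551, -0.049, 0.227], [0.609, 0.091, 0.179], [0.619, 0.071, 0.179], [0.61, 0.062, 0.184], [0.611, 0.058, 0.184], [0.607, 0.052, 0.187]]
```

View pics/v1.png

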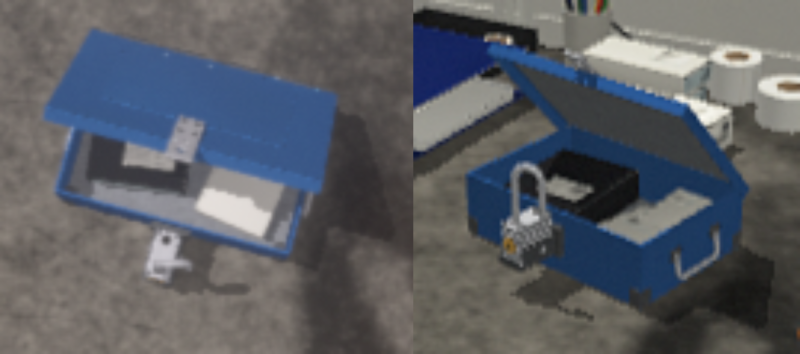

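The top view shows the case open at about 0.85 rad and yawed about -15°. The padlock is at crop pixel (165,255) with its shackle swung to the case's -y side. First I'll move above the lid with the fingers shut.

Emit:
{"name": "play_rows", "arguments": {"series": [[[-0.05, -0.034, -0.04], [0, 0, 0], 0], [[-0.554, -0.375, -0.07], [0, 0, -0.8], 0], [[-0.554, -0.375, -0.07], [0, 0, -0.8], 0], [[-0.554, -0.375, -0.07], [0, 0, -0.8], 0], [[-0.554, -0.375, -0.07], [0, 0, -0.8], 0], [[-0.554, -0.375, -0.07], [0, 0, -0.8], 0], [[-0.554, -0.375, -0.07], [0, 0, -0.8], 0], [[-0.554, -0.375, -0.07], [0, 0, -0.8], 0], [[-0.554, -0.375, -0.07], [0, 0, -0.8], 0], [[-0.554, -0.375, -0.07], [0, 0, -0.8], 0], [[-0.554, -0.375, -0.07], [0, 0, -0.8], 0], [[-0.554, -0.375, -0.07], [0, 0, -0.8], 0], [[-0.554, -0.375, -0.07], [0, 0, -0.8], 0], [[-0.554, -0.375, -0.07], [0, 0, -0.8], 0], [[-0.554, -0.375, -0.07], [0, 0, -0.8], 0], [[-0.554, -0.375, -0.07], [0, 0, -0.8], 0], [[-0.554, -0.375, -0.07], [0, 0, -0.8], 0], [[-0.554, -0.375, -0.07], [0, 0, -0.8], 0]]}}

```text
time: 2.7
tool_pos: [0.5885, -0.0002, 0.3015]
tool_rot: [180.0, -0.0, 164.9]
ft_force: [-0.2, -0.4, -0.5]
width: 0.002
grip_force: 0.0
```

Emit:
{"name": "play_rows", "arguments": {"series": [[[0, 0, 0.04], [0, 0, 0], 0], [[0, 0, 0.08], [0, 0, 0], 0], [[0, 0, 0.094], [0, 0, 0], 0], [[0.003, 0, 0.102], [0, 0, 0], 0], [[0.006, 0, 0.107], [0, 0, 0], 0], [[0.011, 0, 0.112], [0, 0, 0], 0], [[0.016, 0, 0.118], [0, 0, 0], 0], [[0.021, 0, 0.124], [0, 0, 0], 0], [[0.026, 0, 0.131], [0, 0, 0], 0], [[0.03, 0, 0.138], [0, 0, 0], 0], [[0.034, 0, 0.145], [0, 0, 0], 0], [[0.038, 0, 0.152], [0, 0, 0], 0], [[0.041, 0, 0.159], [0, 0, 0], 0], [[0.044, 0, 0.166], [0, 0, 0], 0], [[0.047, 0, 0.174], [0, 0, 0], 0], [[0.049, 0, 0.182], [0, 0, 0], 0], [[0.051, 0, 0.19], [0, 0, 0], 0], [[0.052, 0, 0.198], [0, 0, 0], 0], [[0.053, 0, 0.205], [0, 0, 0], 0], [[0.053, 0, 0.205], [0, 0, 0], 0]]}}

```text
time: 4.7
tool_pos: [0.5367, 0.0127, 0.0948]
tool_rot: [-180.0, -0.2, 164.8]
ft_force: [-0.8, 0.0, -0.7]
width: -0.003
grip_force: 0.0
```

Emit:
{"name": "play_rows", "arguments": {"series": [[[0.001, 0, 0.006], [0, 0, 0], 0], [[0.001, 0, 0.011], [0, 0, 0], 0], [[0.001, 0, 0.014], [0, 0, 0], 0], [[0.001, 0, 0.016], [0, 0, 0], 0], [[0.001, 0, 0.016], [0, 0, 0], 0], [[0.001, 0, 0.016], [0, 0, 0], 0]]}}

```text
time: 5.3
tool_pos: [0.5369, 0.0128, 0.0819]
tool_rot: [-180.0, -0.0, 164.8]
ft_force: [-6.4, -1.1, 13.6]
width: -0.0
grip_force: 6.4
```

Emit:
{"name": "play_rows", "arguments": {"series": [[[0, 0, 0.001], [0, 0, 0], 0], [[0, 0, 0.001], [0, 0, 0], 0], [[0, 0, 0.001], [0, 0, 0], 0], [[0, 0, 0.001], [0, 0, 0], 0], [[0, 0, -0.02], [0, 0, 0], 0], [[0, 0, -0.06], [0, 0, 0], 0], [[0, 0, -0.11], [0, 0, 0], 0], [[0.04, -0.02, -0.16], [0, 0, 0], 0.4], [[0.08, -0.04, -0.2], [0, 0, 0], 0.4], [[0.1, -0.04, -0.2], [0, 0, 0], 0.4], [[0.1, -0.04, -0.2], [0, 0, 0], 0.4], [[0.1, -0.04, -0.2], [0, 0, 0], 0.4]]}}

```text
time: 6.5
tool_pos: [0.43, 0.0002, 0.2809]
tool_rot: [180.0, 0.1, 164.8]
ft_force: [0.3, -0.4, -0.3]
width: 0.396
grip_force: 0.0
```

```bash
python3 - <<'E'
from h import *
s=sensors.get_state();print(s['tool_pos'],s['tool_rot'],s['ft_force'])
p,d,W,K,V=cloud('wrist');np.savez('w1.npz',p=p,d=d,W=W,K=K,V=V)
print(np.linalg.inv(V).round(3),K)
save('w1.png',p)
print(proj([[.456,-.008,.15],[.487,-.016,.086]],K,V))
pt,dt,Wt,Kt,Vt=cloud('top');w=Wt.reshape(-1,3);pp=pt.reshape(-1,3).astype(int)
m=(pp[:,2]>pp[:,0]+20)&(abs(w[:,2]-.08)<.02)&(w[:,0]>.4)&(w[:,1]<.15)&(w[:,1]>-.3)
r=cv2.minAreaRect(w[m][:,:2].astype(np.float32));print(r)
q=w[m];print(np.median(q[:,2]),np.linalg.lstsq(np.c_[q[:,:2],np.ones(len(q))],q[:,2],rcond=None)[0])
E
```

```text
[4.30017104e-01 2.16955354e-04 2.80865607e-01] [1.79998384e+02 1.38423552e-01 1.64792044e+02] [ 0.31478993 -0.37986601 -0.3227971 ]
[[ 0.263  0.913  0.311  0.35 ]
 [ 0.965 -0.249 -0.085  0.023]
 [ 0.     0.323 -0.947  0.423]
 [ 0.     0.     0.     1.   ]] [[357.23151865   0.         275.89110362]
 [  0.         357.23151865 215.18590274]
 [  0.           0.           1.        ]]
[[273.31589117 234.54569856]
 [274.23218699 240.23471682]]
((0.5892630815505981, -0.04366825520992279), (0.2775298058986664, 0.18731506168842316), 74.54193878173828)
0.08292767538215566 [0.00227476 0.00068272 0.0815662 ]
```

View pics/w1.png

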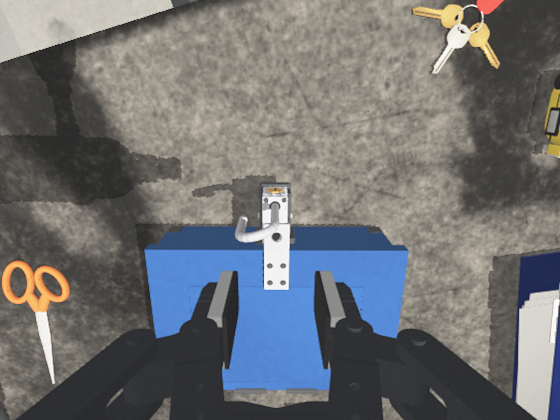

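Lid is shut and flat. The shackle's heel is near pixel (274,206), its toe near (243,220), and the plate hole near (277,237). I'll zoom in on that area.

```bash
python3 - <<'E'
from h import *
S=np.load('w1.npz');p=S['p'];K=S['K'];V=S['V']
save('v2.png',cv2.resize(p[170:300,220:340],(720,780)[:2] if 0 else (553,599),interpolation=cv2.INTER_CUBIC))
def atz(u,v,z):
    r=np.linalg.inv(V[:3,:3])@np.array([(u-K[0,2])/K[0,0],(v-K[1,2])/K[1,1],1]);C=np.linalg.inv(V)[:3,3]
    return C+r*(z-C[2])/r[2]
# lid corners on top
b=((p[:,:,2].astype(int)-p[:,:,0])>60)
for v in (260,275):
    xs=np.where(b[v])[0];print(v,xs.min(),xs.max(),atz(xs.min(),v,.08).round(4),atz(xs.max(),v,.08).round(4))
g=cv2.cvtColor(p,cv2.COLOR_RGB2GRAY)
for v in range(186,202,4):print(v,g[v,255:300].tolist())
for v in (270,280):print(v,g[v,255:300].tolist())
E
```

```text
260 146 406 [ 0.4755 -0.1538  0.08  ] [0.548  0.1121 0.08  ]
275 148 404 [ 0.4928 -0.1585  0.08  ] [0.5652 0.1074 0.08  ]
186 [101, 101, 97, 97, 90, 79, 80, 95, 104, 113, 116, 111, 110, 126, 137, 140, 132, 120, 115, 130, 139, 141, 148, 147, 141, 139, 137, 138, 144, 150, 162, 148, 125, 120, 124, 125, 154, 164, 156, 158, 161, 164, 162, 157, 151]
190 [93, 89, 86, 82, 81, 72, 61, 76, 150, 169, 160, 153, 150, 147, 143, 137, 136, 136, 137, 104, 97, 128, 137, 136, 135, 144, 155, 163, 185, 217, 227, 217, 142, 63, 64, 124, 161, 168, 165, 162, 158, 154, 155, 163, 161]
194 [95, 93, 91, 85, 80, 76, 60, 127, 203, 224, 222, 225, 202, 181, 181, 171, 161, 210, 228, 226, 225, 199, 175, 175, 166, 158, 202, 223, 223, 220, 223, 228, 167, 103, 127, 127, 144, 160, 164, 164, 157, 153, 147, 141, 136]
198 [99, 99, 99, 94, 85, 75, 72, 204, 236, 177, 107, 112, 169, 239, 244, 243, 243, 244, 244, 242, 242, 243, 241, 241, 242, 243, 240, 191, 121, 113, 124, 217, 214, 141, 122, 128, 157, 173, 170, 159, 151, 140, 138, 144, 146]
270 [134, 133, 133, 134, 132, 133, 132, 124, 85, 231, 247, 244, 243, 243, 243, 243, 244, 244, 243, 242, 243, 243, 242, 243, 241, 240, 242, 244, 244, 243, 243, 243, 247, 226, 143, 128, 130, 132, 131, 132, 132, 131, 131, 132, 133]
280 [133, 134, 132, 131, 130, 131, 132, 114, 84, 241, 248, 246, 244, 207, 151, 164, 219, 243, 244, 242, 243, 243, 243, 243, 244, 239, 208, 165, 171, 206, 238, 245, 248, 225, 138, 132, 133, 134, 131, 132, 132, 131, 130, 131, 131]
```

View pics/v2.png

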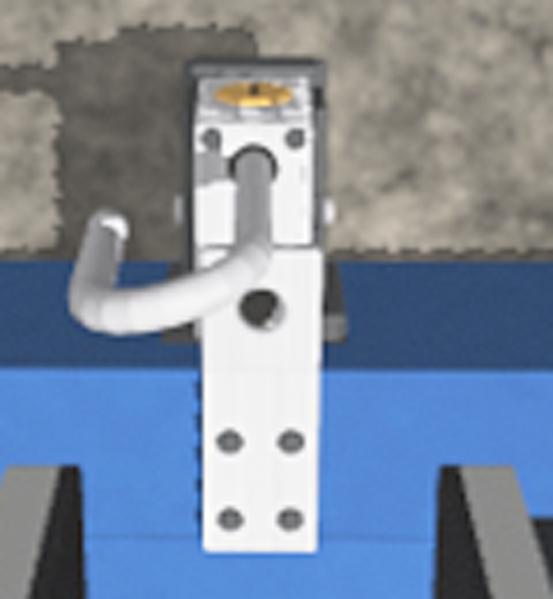

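The crop shows the plate hole centre at pixel (276.9,236.8), the heel bore at (274.9,205.4) and the toe tip at about (244.3,219). The plate sits about 2 mm towards +y relative to the padlock.

```bash
python3 - <<'E'
from h import *
S=np.load('w1.npz');K=S['K'];V=S['V']
C=np.linalg.inv(V)[:3,3]
def atz(u,v,z):
    r=np.linalg.inv(V[:3,:3])@np.array([(u-K[0,2])/K[0,0],(v-K[1,2])/K[1,1],1]);return C+r*(z-C[2])/r[2]
yaw=np.radians(164.9-180);cx=np.array([np.cos(yaw),np.sin(yaw)]);cy=np.array([-cx[1],cx[0]])
P={'heel':atz(274.9,205.4,.0815),'hole':atz(276.9,236.8,.086),'toe':atz(244.3,218.8,.0935),'padL':atz(262,198,.0815),'padR':atz(288,198,.0815),
 'plL':atz(263.6,270,.086),'plR':atz(288.9,270,.086)}
h=P['heel'][:2]
for k,v in P.items(): print(k,v.round(4),'case rel heel',((v[:2]-h)@cx).round(4),((v[:2]-h)@cy).round(4))
# shackle 3D points from depth above z .12
W=S['W'];m=(W[...,2]>.125)&(W[...,2]<.17)&(np.hypot(W[...,0]-h[0],W[...,1]-h[1])<.06)
q=W[m];rel=np.c_[(q[:,:2]-h)@cx,(q[:,:2]-h)@cy]
print(len(q),rel.mean(0),q[:,2].max());u,s,vt=np.linalg.svd(rel-rel.mean(0));print(vt[0],np.degrees(np.arctan2(vt[0][1],vt[0][0])))
r2=rel[q[:,2]>.145];print(len(r2),r2.mean(0),r2.min(0),r2.max(0))
st=sensors.get_state();print(st['joint_pos'])
E
```

```text
heel [ 0.4526 -0.0059  0.0815] case rel heel 0.0 0.0
hole [ 0.4841 -0.0124  0.086 ] case rel heel 0.0321 0.0019
toe [ 0.4544 -0.0374  0.0935] case rel heel 0.0099 -0.0299
padL [ 0.4418 -0.0162  0.0815] case rel heel -0.0077 -0.0128
padR [0.4486 0.0087 0.0815] case rel heel -0.0077 0.013
plL [ 0.5167 -0.0358  0.086 ] case rel heel 0.0697 -0.0121
plR [ 0.5237 -0.0101  0.086 ] case rel heel 0.0698 0.0145
516 [ 0.00364068 -0.0150568 ] 0.15421103890563495
[-0.26083615  0.96538309] 105.11968204037073
338 [ 0.0042949  -0.01553883] [-0.00140199 -0.03175464] [ 0.01196318 -0.00058801]
[-1.61440960e+01 -1.51454588e+01  1.09350350e+02  4.55081641e-03
  8.58875513e+01 -9.09566957e+01]
```

Emit:
{"name": "play_rows", "arguments": {"series": [[[-0.0276, -0.0154, 0.03], [0, 0, 12.4], 0.4], [[-0.0276, -0.0154, 0.06], [0, 0, 12.4], 0.4], [[-0.0276, -0.0154, 0.06], [0, 0, 12.4], 0.4], [[-0.0276, -0.0154, 0.06], [0, 0, 12.4], 0.4], [[-0.0276, -0.0154, 0.06], [0, 0, 12.4], 0.4], [[-0.0276, -0.0154, 0.06], [0, 0, 12.4], 0.4], [[-0.0276, -0.0154, 0.06], [0, 0, 12.4], 0.4], [[-0.0276, -0.0154, 0.06], [0, 0, 12.4], 0.4], [[-0.0276, -0.0154, 0.06], [0, 0, 12.4], 0.4], [[-0.0276, -0.0154, 0.06], [0, 0, 12.4], 0.4], [[-0.0276, -0.0154, 0.08], [0, 0, 12.4], 0.4], [[-0.0276, -0.0154, 0.1], [0, 0, 12.4], 0.4], [[-0.0276, -0.0154, 0.12], [0, 0, 12.4], 0.4], [[-0.0276, -0.0154, 0.147], [0, 0, 12.4], 0.4], [[-0.0276, -0.0154, 0.147], [0, 0, 12.4], 0.4], [[-0.0276, -0.0154, 0.147], [0, 0, 12.4], 0.4]]}}

```text
time: 8.2
tool_pos: [0.4523, -0.0216, 0.1329]
tool_rot: [-179.9, -0.0, 90.5]
ft_force: [0.1, -0.3, -0.1]
width: 0.397
grip_force: 0.0
```

```bash
python3 - <<'E'
from h import *
s=sensors.get_state();print(s['tool_pos'],s['tool_rot'],s['joint_pos'],s['time'])
p,d,W,K,V=cloud('wrist');np.savez('w2.npz',p=p,d=d,W=W,K=K,V=V)
save('w2.png',p)
t=s['tool_pos'];q=W[(W[...,2]>.135)&(W[...,2]<.16)&(np.hypot(W[...,0]-.4526,W[...,1]+.0219)<.03)]
print(len(q),np.percentile(q,[2,50,98],axis=0))
E
```

```text
[ 0.45225595 -0.02158027  0.13285107] [-1.79882482e+02 -3.94826123e-02  9.05071863e+01] [-1.80877750e+01 -3.40960799e+00  1.16165090e+02 -5.65751197e-05
  6.73684908e+01 -1.85949799e+01] 8.2
3563 [[ 0.4248597  -0.03254703  0.13709107]
 [ 0.45417327 -0.01387867  0.15118977]
 [ 0.48028883 -0.0040357   0.15928825]]
```

View pics/w2.png

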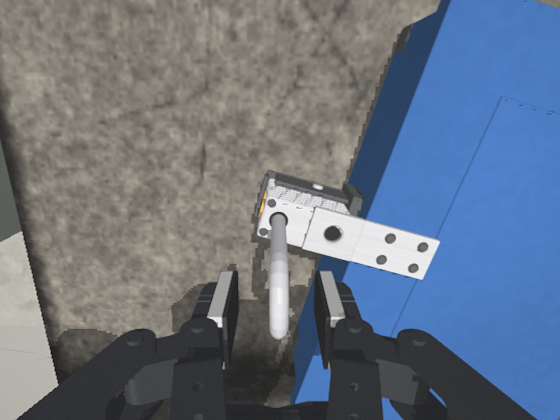

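The bar at column 279 lies straight between the pads, whose middle is at about column 277. I'll close to a loose cage, swing the shackle round, then grip.

Emit:
{"name": "play_rows", "arguments": {"force": 20, "series": [[[0, 0.001, 0], [0, 0, 0], 0.15], [[0, 0.001, 0], [0, 0, 0], 0.15], [[0.0001, 0.0017, 0], [0, 0, -1], 0.15], [[0.0003, 0.0033, 0], [0, 0, -2], 0.15], [[0.0008, 0.0049, 0], [0, 0, -3], 0.15], [[0.0014, 0.0065, 0], [0, 0, -4], 0.15], [[0.0021, 0.008, 0], [0, 0, -5], 0.15], [[0.0031, 0.0094, 0], [0, 0, -6], 0.15], [[0.0041, 0.0107, 0], [0, 0, -7], 0.15], [[0.0053, 0.0119, 0], [0, 0, -8], 0.15], [[0.0066, 0.0129, 0], [0, 0, -9], 0.15], [[0.008, 0.0139, 0], [0, 0, -10], 0.15], [[0.0095, 0.0146, 0], [0, 0, -11], 0.15], [[0.0111, 0.0152, 0], [0, 0, -12], 0.15], [[0.012, 0.0155, 0], [0, 0, -12.6], 0.15], [[0.012, 0.0155, 0], [0, 0, -12.6], 0.15]]}}

```text
time: 9.85
tool_pos: [0.4683, -0.0097, 0.134]
tool_rot: [-180.0, 0.1, 166.0]
ft_force: [-0.5, -0.7, -0.4]
width: 0.153
grip_force: 0.1
```

Emit:
{"name": "play_rows", "arguments": {"force": 20, "series": [[[0, 0, 0], [0, 0, 0], 0], [[0, 0, 0], [0, 0, 0], 0], [[0, 0, 0], [0, 0, 0], 0], [[0, 0, 0], [0, 0, 0], 0]]}}

```text
time: 10.25
tool_pos: [0.4684, -0.0102, 0.1339]
tool_rot: [-180.0, 0.1, 166.0]
ft_force: [-1.0, -3.5, 3.2]
width: 0.085
grip_force: 21.6
```

```bash
python3 - <<'E'
from h import *
s=sensors.get_state();print(s['tool_pos'],s['tool_rot'],s['ft_force'],s['ft_torque'],s['time'])
p,d,W,K,V=cloud('wrist');np.savez('w3.npz',p=p,d=d,W=W,K=K,V=V)
save('v3.png',np.hstack([cv2.resize(p,(400,300),interpolation=cv2.INTER_AREA),cv2.resize(p[170:330,200:360],(400,400),interpolation=cv2.INTER_CUBIC)[:300]]))
E
```

```text
[ 0.46840736 -0.01023723  0.13389097] [-1.79950108e+02  7.82826131e-02  1.65993795e+02] [-0.98020671 -3.47765684  3.21421649] [-0.76056271  0.1327657   0.07452772] 10.25
```

View pics/v3.png

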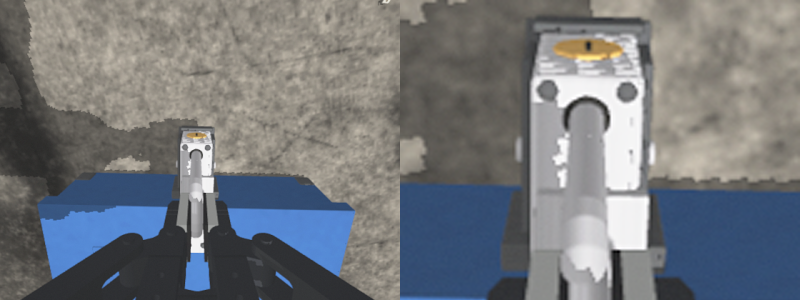

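The shackle is gripped in line with the case, heel bore visible with the leg upright. Next I'll push down in small stages.

Emit:
{"name": "play_rows", "arguments": {"force": 40, "series": [[[0, -0.0005, 0], [0, 0, 0], 0], [[0, -0.0005, 0.001], [0, 0, 0], 0], [[0, -0.0005, 0.002], [0, 0, 0], 0], [[0, -0.0005, 0.003], [0, 0, 0], 0], [[0, -0.0005, 0.004], [0, 0, 0], 0], [[0, -0.0005, 0.005], [0, 0, 0], 0], [[0, -0.0005, 0.006], [0, 0, 0], 0], [[0, -0.0005, 0.007], [0, 0, 0], 0], [[0, -0.0005, 0.0075], [0, 0, 0], 0]]}}

```text
time: 11.2
tool_pos: [0.4681, -0.0102, 0.1259]
tool_rot: [-180.0, 0.0, 166.0]
ft_force: [1.4, -4.4, 5.5]
width: 0.079
grip_force: 41.4
```

Emit:
{"name": "play_rows", "arguments": {"series": [[[0, 0, 0.0005], [0, 0, 0], 0], [[0, 0, 0.001], [0, 0, 0], 0], [[0, 0, 0.0015], [0, 0, 0], 0], [[0, 0, 0.002], [0, 0, 0], 0]]}}

```text
time: 11.6
tool_pos: [0.4681, -0.0103, 0.124]
tool_rot: [-180.0, 0.0, 166.0]
ft_force: [0.9, -4.2, 5.8]
width: 0.077
grip_force: 41.4
```

Emit:
{"name": "play_rows", "arguments": {"series": [[[0, -0.0003, 0.001], [0, 0, 0], 0], [[0, -0.0003, 0.0015], [0, 0, 0], 0], [[0, -0.0003, 0.002], [0, 0, 0], 0], [[0, -0.0003, 0.0025], [0, 0, 0], 0], [[0, -0.0003, 0.003], [0, 0, 0], 0]]}}

```text
time: 12.1
tool_pos: [0.4681, -0.0104, 0.1211]
tool_rot: [180.0, 0.1, 166.0]
ft_force: [1.7, -3.5, 4.1]
width: 0.075
grip_force: 41.4
```

Emit:
{"name": "play_rows", "arguments": {"series": [[[0, 0, 0.0005], [0, 0, 0], 0], [[0, 0, 0.001], [0, 0, 0], 0], [[0, 0, 0.0015], [0, 0, 0], 0], [[0, 0, 0.002], [0, 0, 0], 0]]}}

```text
time: 12.5
tool_pos: [0.4682, -0.0104, 0.1191]
tool_rot: [180.0, 0.1, 166.0]
ft_force: [1.4, -3.6, 5.5]
width: 0.079
grip_force: 41.4
```

Emit:
{"name": "play_rows", "arguments": {"series": [[[0, 0, 0.001], [0, 0, 0], 0], [[0, 0, 0.002], [0, 0, 0], 0], [[0, 0, 0.003], [0, 0, 0], 0], [[0, 0, 0.004], [0, 0, 0], 0], [[0, 0, 0.004], [0, 0, 0], 0]]}}

```text
time: 13.0
tool_pos: [0.4682, -0.0104, 0.1151]
tool_rot: [180.0, 0.1, 166.0]
ft_force: [1.4, -3.1, 6.0]
width: 0.079
grip_force: 41.4
```

```bash
python3 - <<'E'
from h import *
p,d,W,K,V=cloud('wrist')
save('v4.png',cv2.resize(p[170:370,190:370],(540,600),interpolation=cv2.INTER_CUBIC))
q=W[(W[...,2]>.1)&(np.hypot(W[...,0]-.4526,W[...,1]+.0059)<.012)];print(len(q),q[:,2].max(),sensors.get_state()['ft_force'])
a=np.load('w3.npz')['W'];q=a[(a[...,2]>.1)&(np.hypot(a[...,0]-.4526,a[...,1]+.0059)<.012)];print(len(q),q[:,2].max())
E
```

```text
8775 0.20073760982023417 [ 0.88816421 -4.72948658  6.20443509]
8812 0.21979556689065516
```

View pics/v4.png

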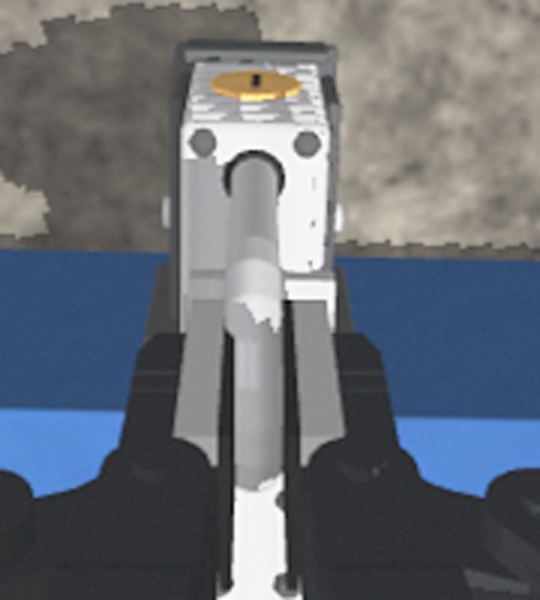

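The shackle is going down without slipping in the pads. From here I'll go in 1 mm steps and watch the force.

Emit:
{"name": "play_rows", "arguments": {"series": [[[0, 0, 0.0005], [0, 0, 0], 0], [[0, 0, 0.001], [0, 0, 0], 0], [[0, 0, 0.0015], [0, 0, 0], 0]]}}

```text
time: 13.35
tool_pos: [0.4682, -0.0104, 0.1137]
tool_rot: [180.0, 0.1, 166.0]
ft_force: [1.1, -4.4, 6.0]
width: 0.075
grip_force: 41.5
```

Emit:
{"name": "play_rows", "arguments": {"series": [[[0, 0, 0.0005], [0, 0, 0], 0], [[0, 0, 0.001], [0, 0, 0], 0], [[0, 0, 0.0015], [0, 0, 0], 0]]}}

```text
time: 13.65
tool_pos: [0.4682, -0.0104, 0.1122]
tool_rot: [180.0, 0.1, 166.0]
ft_force: [1.2, -4.1, 6.5]
width: 0.078
grip_force: 41.5
```

Emit:
{"name": "play_rows", "arguments": {"series": [[[0, 0, 0.0005], [0, 0, 0], 0], [[0, 0, 0.001], [0, 0, 0], 0], [[0, 0, 0.001], [0, 0, 0], 0]]}}

```text
time: 13.95
tool_pos: [0.4682, -0.0104, 0.1112]
tool_rot: [180.0, 0.1, 166.0]
ft_force: [0.1, -3.9, 6.2]
width: 0.074
grip_force: 41.5
```

Emit:
{"name": "play_rows", "arguments": {"series": [[[0, 0, 0.0005], [0, 0, 0], 0], [[0, 0, 0.001], [0, 0, 0], 0], [[0, 0, 0.001], [0, 0, 0], 0]]}}

```text
time: 14.25
tool_pos: [0.4682, -0.0104, 0.1102]
tool_rot: [180.0, 0.1, 166.0]
ft_force: [0.7, -4.4, 6.0]
width: 0.08
grip_force: 41.5
```

Emit:
{"name": "play_rows", "arguments": {"series": [[[0, 0, 0.0005], [0, 0, 0], 0], [[0, 0, 0.001], [0, 0, 0], 0], [[0, 0, 0.0015], [0, 0, 0], 0]]}}

```text
time: 14.55
tool_pos: [0.4683, -0.0104, 0.1089]
tool_rot: [180.0, 0.1, 166.0]
ft_force: [0.1, -3.8, 8.2]
width: 0.075
grip_force: 41.5
```

Emit:
{"name": "play_rows", "arguments": {"series": [[[0, 0, 0.0005], [0, 0, 0], 0], [[0, 0, 0.001], [0, 0, 0], 0], [[0, 0, 0.0015], [0, 0, 0], 0]]}}

```text
time: 14.85
tool_pos: [0.4684, -0.0104, 0.1077]
tool_rot: [180.0, 0.1, 166.0]
ft_force: [0.1, -3.6, 11.5]
width: 0.076
grip_force: 41.9
```

Emit:
{"name": "play_rows", "arguments": {"series": [[[0, 0, 0.0005], [0, 0, 0], 0], [[0, 0, 0.001], [0, 0, 0], 0], [[0, 0, 0.001], [0, 0, 0], 0]]}}

```text
time: 15.15
tool_pos: [0.4686, -0.0104, 0.1072]
tool_rot: [180.0, 0.1, 166.0]
ft_force: [-1.4, -3.4, 12.3]
width: 0.079
grip_force: 42.3
```

Emit:
{"name": "play_rows", "arguments": {"series": [[[0, 0, 0.0005], [0, 0, 0], 0], [[0, 0, 0.001], [0, 0, 0], 0], [[0, 0, 0.001], [0, 0, 0], 0]]}}

```text
time: 15.45
tool_pos: [0.4687, -0.0105, 0.1068]
tool_rot: [180.0, 0.1, 166.0]
ft_force: [-3.1, -4.1, 16.9]
width: 0.077
grip_force: 42.8
```

Emit:
{"name": "play_rows", "arguments": {"series": [[[0, 0, 0.0003], [0, 0, 0], 0], [[0, 0, 0.0005], [0, 0, 0], 0], [[0, 0, 0.0005], [0, 0, 0], 0]]}}

```text
time: 15.75
tool_pos: [0.4685, -0.0104, 0.1056]
tool_rot: [180.0, 0.1, 166.0]
ft_force: [-0.3, -4.1, 10.8]
width: 0.077
grip_force: 42.3
```

Emit:
{"name": "play_rows", "arguments": {"series": [[[0, 0, 0.0005], [0, 0, 0], 0], [[0, 0, 0.001], [0, 0, 0], 0], [[0, 0, 0.001], [0, 0, 0], 0]]}}

```text
time: 16.05
tool_pos: [0.4684, -0.0104, 0.1041]
tool_rot: [180.0, 0.1, 166.0]
ft_force: [1.2, -4.5, 8.3]
width: 0.081
grip_force: 41.8
```

Emit:
{"name": "play_rows", "arguments": {"series": [[[0, 0, 0.0005], [0, 0, 0], 0], [[0, 0, 0.001], [0, 0, 0], 0], [[0, 0, 0.001], [0, 0, 0], 0]]}}

```text
time: 16.35
tool_pos: [0.4685, -0.0104, 0.1032]
tool_rot: [180.0, 0.1, 166.0]
ft_force: [0.8, -3.6, 8.2]
width: 0.079
grip_force: 41.9
```

Emit:
{"name": "play_rows", "arguments": {"series": [[[0, 0, 0.0005], [0, 0, 0], 0], [[0, 0, 0.001], [0, 0, 0], 0], [[0, 0, 0.001], [0, 0, 0], 0]]}}

```text
time: 16.65
tool_pos: [0.4683, -0.0104, 0.1018]
tool_rot: [180.0, 0.1, 166.0]
ft_force: [1.1, -4.1, 6.4]
width: 0.076
grip_force: 41.7
```

Emit:
{"name": "play_rows", "arguments": {"series": [[[0, 0, 0.0005], [0, 0, 0], 0], [[0, 0, 0.0008], [0, 0, 0], 0], [[0, 0, 0.0008], [0, 0, 0], 0]]}}

```text
time: 16.95
tool_pos: [0.4683, -0.0104, 0.1012]
tool_rot: [180.0, 0.1, 166.0]
ft_force: [0.5, -3.9, 7.0]
width: 0.075
grip_force: 41.7
```

Emit:
{"name": "play_rows", "arguments": {"series": [[[0, 0, 0.0003], [0, 0, 0], 0], [[0, 0, 0.0006], [0, 0, 0], 0], [[0, 0, 0.0006], [0, 0, 0], 0]]}}

```text
time: 17.25
tool_pos: [0.4684, -0.0104, 0.1006]
tool_rot: [180.0, 0.1, 166.0]
ft_force: [-0.8, -3.4, 8.2]
width: 0.074
grip_force: 41.7
```

Emit:
{"name": "play_rows", "arguments": {"series": [[[0, 0, 0.0003], [0, 0, 0], 0], [[0, 0, 0.0006], [0, 0, 0], 0], [[0, 0, 0.0006], [0, 0, 0], 0]]}}

```text
time: 17.55
tool_pos: [0.4684, -0.0104, 0.1001]
tool_rot: [180.0, 0.1, 166.0]
ft_force: [0.2, -3.5, 8.5]
width: 0.072
grip_force: 41.8
```

Emit:
{"name": "play_rows", "arguments": {"series": [[[0, 0, 0.0003], [0, 0, 0], 0], [[0, 0, 0.0006], [0, 0, 0], 0], [[0, 0, 0.0006], [0, 0, 0], 0]]}}

```text
time: 17.85
tool_pos: [0.4684, -0.0104, 0.0999]
tool_rot: [180.0, 0.1, 166.0]
ft_force: [-2.0, -3.9, 12.5]
width: 0.073
grip_force: 42.1
```

Emit:
{"name": "play_rows", "arguments": {"series": [[[0, 0, 0.0003], [0, 0, 0], 0], [[0, 0, 0.0006], [0, 0, 0], 0], [[0, 0, 0.0006], [0, 0, 0], 0]]}}

```text
time: 18.15
tool_pos: [0.4685, -0.0104, 0.0996]
tool_rot: [180.0, 0.1, 166.0]
ft_force: [-2.5, -3.0, 14.9]
width: 0.074
grip_force: 42.4
```

That was the end pad, about 6 mm past where the resistance gave way. I'll let go and check.

Emit:
{"name": "play_rows", "arguments": {"series": [[[0, 0, -0.001], [0, 0, 0], 0], [[0, 0, -0.001], [0, 0, 0], 0.3], [[0, 0, -0.001], [0, 0, 0], 0.3], [[0, 0, -0.001], [0, 0, 0], 0.3], [[0, 0, -0.001], [0, 0, 0], 0.3], [[0, 0, -0.02], [0, 0, 0], 0.3], [[0, 0, -0.06], [0, 0, 0], 0.3], [[0, 0, -0.1], [0, 0, 0], 0.3], [[0.03, 0, -0.14], [0, 0, 0], 0.3], [[0.06, 0, -0.17], [0, 0, 0], 0.3], [[0.06, 0, -0.17], [0, 0, 0], 0.3], [[0.06, 0, -0.17], [0, 0, 0], 0.3]]}}

```text
time: 19.35
tool_pos: [0.4096, 0.0042, 0.2685]
tool_rot: [180.0, 0.1, 166.0]
ft_force: [0.2, 0.2, -0.4]
width: 0.296
grip_force: 0.0
```

```bash
python3 - <<'E'
from h import *
s=sensors.get_state();print(s['tool_pos'],s['ft_force'],s['time'])
p,d,W,K,V=cloud('wrist')
a=p[150:320,180:380];save('v5.png',cv2.resize(a,(700,595),interpolation=cv2.INTER_CUBIC))
q=W[(W[...,2]>.1)&(W[...,2]<.17)&(np.hypot(W[...,0]-.468,W[...,1]+.0101)<.03)];print(len(q),q[:,2].max(),np.percentile(q,[5,50,95],axis=0))
q=W[(p[...,2].astype(int)-p[...,0]>60)];print(np.percentile(q[:,2],[20,50,80,99]))
E
```

```text
[0.40959692 0.00420615 0.26845586] [ 0.24616066  0.18448901 -0.3817881 ] 19.35
342 0.12235920613031588 [[ 0.45034408 -0.01455373  0.10475523]
 [ 0.46175883 -0.00900907  0.11747949]
 [ 0.47949974 -0.00435817  0.12106395]]
[nan nan nan nan]
```

View pics/v5.png

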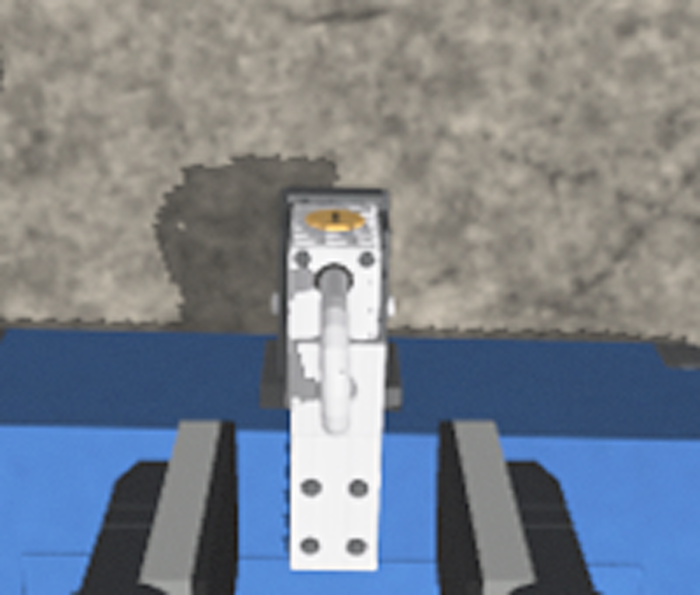

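The shackle stays down: its top is at about 0.121 m, down from 0.1535 m, with the free leg through the hasp plate at crop pixel (340,385). The robot is clear, so I'm handing in.

```bash
python3 -c "
from station import env;print(env.close_job())"
```

```text
the job is handed in; nothing more can be done
None
```

I shut the lid, put the shackle's free leg through the hasp plate into its bore, and pushed it down until the catch held, so the case is locked. I handed the job in at about 19.4 s with the robot clear; the hand-in returned no verdict.

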